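# Used capsule through the self-closing flap of the capsule bin

### The arm

A 7-joint arm with a two-finger parallel gripper is mounted at the origin on the work surface. World frame = base frame: x ahead of the robot, y to its left, z up, the work surface at z = 0. Lengths are in m, angles in degrees, forces in N, time in s.
With the tool pointing down it reaches from about 0.425 to 0.875 m from the base axis. Payload 4.7 kg.
Tool frame: the origin (TCP) lies midway between the tips of the shut fingers; the grasp point (between the pads) lies 19 mm behind it; z points along the fingers, x is the direction in which the jaws open and shut, and the axes are right-handed (so a half turn about z gives the same grasp; the last joint's range is limited). The gripper opens to 87 mm and grips with 3 to 60 N. Pads are 19 mm wide; open, the fingers measure 117 mm over their backs; the gripper's body (75 mm by 190 mm) begins 51 mm behind the grasp point.
Start: joints at [-68.635, 18.392, -4.016, 83.108, 1.295, 78.541, -3.26], TCP at [0.228, 0.609, 0.191] pointing down, gripper open.
Joint ranges: [-163.93, 163.93], [-17.29, 119.83], [-79.2, 71.16], [3.27, 140.29], [-89.18, 269.18], [5.43, 117.66], [-154.24, 154.24]. Speed limits (degrees/s): [147.25, 147.25, 180, 180, 180, 180, 180].

### API

Orientations are given as [roll, pitch, yaw] about the fixed x, y, z axes, in that order (R = Rz(yaw) Ry(pitch) Rx(roll)).
In Python, from cell import telemetry, optics, env gives the robot as it stands.
- The arm moves only by the tool arm_command, never from a script. Its arguments are lists of equal length, an entry for each row: "translation": the shift along the tool's x, y, z in cm, a list of three; "twist": the turn about the tool's z in degrees. In form: {"translation": [[x, y, z], ...], "twist": [twist, ...]}. A call has 1 to 10 rows; each row shifts and turns the pose as measured when the row begins, along the tool's axes as they then stand; what a row does not reach is not made up. A row lasts 1/8 s, in which the tool goes at most 62.5 mm and 10.7 degrees, less where a joint would pass 70% of its speed; a pose out of reach is approached as far as the arm can. A call is refused whole if a number of a shift passes 6.25 or a number of a turn 10.7, either way. A call with a gripper value outside its range is refused whole. "grip" is the opening in per cent of the stroke, from 0 (shut) to 100 (fully open), set as the call begins (left out, the last holds). The fingers move at their own pace and stop on an object; "force" is the grip in N (left out, the last holds). Time passes only in rows, so rows that do not move let the fingers close. It gives the time, the measured TCP pose, the force and the opening at its end, in the units of the state.
- telemetry.get_obs(): the state, without advancing time (a new reading comes with each control period).
- optics.read_camera(name): name is "scene" or "side" or "wrist"; returns a dict with "img" (384x512x3 uint8, blue, green, red), "fx", "fy", "cx", "cy" (pixels), "dist" ([k1, k2, p1, p2, k3] as OpenCV has them; the pictures are not rectified), "extrinsics" (4x4, takes a point from camera to world coordinates); the wrist camera has in their place "hand_eye" (4x4, takes a point from camera to tool coordinates, whose origin is the TCP and whose axes are the tool frame's). Camera axes: x right, y up, looking along -z (the intrinsics and any distortion apply to the point x, -y, -z); pixel columns grow to the right and rows downward; lengths in m; the calibration is good to about 2 mm. A picture is of the moment at which its call begins: read the wrist's pose just before it. There is no depth.
- env.sign_off(): hands the job in, once; it reports no verdict.
The state is a dict: "time_s": time; "qpos": joint angles; "joint_velocities": joint speeds; "effort": joint torques, N m; "tool_pos": TCP position; "tool_rot": TCP orientation; "force": force on the tool from outside, world axes, zero at the start; "wrist_torque": the same for the moment, N m; "grip_width": finger opening in m.
Only numpy, scipy, OpenCV 4.12 (cv2) and the standard library are available. Lean on these libraries where they do the work, as an engineer would, in place of code of your own. Each camera call takes 0.05 s, during which the arm holds its last target. There are 200 camera calls.

### The job

Send the used blue coffee capsule on the wooden board into the white capsule bin behind it: push the bin's black self-closing flap open with one finger and, while that finger holds the flap open, push the capsule along the board and over the bin's sill with the other finger so that it drops inside. Then draw the fingers out and let the flap swing fully shut. Slide the capsule, never lift it and never shove the flap open with it, and leave everything else on the board where it stands.

Things in the scene. Friction and masses are not known exactly. Their poses are not given: they have to be found in the camera images.
- mouth (a point): Middle of the bin's sill (its inner edge), level with the top of the wooden board. Axes are the bin's: x level, into the bin away from the board; y along the sill, to the left seen from the board; z up. The mouth is 190 clear between two side cheeks, 4 thick, that slope up beside the flap. The bin's floor is 84 below. The sill itself is 1.5 lower than the board's top, so things slide over it.
- bin: White capsule bin, fixed: 198 wide (y), 205 deep (x), 142 high. Origin on the worktop straight under mouth, same axes. Its flat hood top starts at the flap's hinge, 50 above the board's top, and runs back to the rear wall; nothing stands above it.
- board: Rubberwood board on legs, fixed, butting against the bin's front: 740 long, 260 deep, top 90 above the worktop, running from 6 to 266 in front of mouth. Origin on the worktop under its middle, axes as the bin's.
- flap_hinge (a point): Middle of the flap's hinge axis, which is parallel to the sill: 68 in x and 42 in z from mouth.
- flap (a joint): Angle of the black flap (grey band), rad. 0 = shut: a plate 186 wide, 77 long, leaning back 32 degrees from level, from its lower edge just above the sill up to the hinge. Grows as it is pushed inwards; near 1.0 it hangs straight down, stop at 1.35. A spring shuts it within about a second: 0.6 N at the lower edge to start it, 2 to 4 N for a finger 30 to 35 below the hinge at 0.9.
- capsule_mid (a point): Centre of the used blue coffee capsule, 14 above its underside. It stands foil flange down: flange 37 across and 2 high, body tapering from 30 across to 25 at a height of 22, dome top at 28. About 16 g, slides easily. It starts on the board 65 to 100 before the sill, at most 35 to either side of the mouth's middle.
- turntable: White plastic turntable with the glass shakers, on the left part of the board: 200 across, rim 30 above the board. Origin at the middle of its underside. It turns freely; leave alone.
- shaker1: Empty glass shaker with steel twist cap, 41 across, 87 high, standing on the turntable; origin at its underside. Leave alone.
- shaker2: Second shaker, same as shaker1.
- shaker3: Third shaker, same as shaker1.
- dish: Red ceramic dish, 110 across, 30 high, on the right part of the board; origin at its underside. Leave alone.
- mould: Fluted aluminium mould, 72 across, 45 high, on the right part of the board; origin at its underside. Leave alone.
- paddle: Dark red lacquered rice paddle, 215 long, 60 wide, 8 high, lying along the board's robot-side edge; origin near its middle at its underside, its x towards the blade. Leave alone.
There are look-alikes about, which are no part of the job. There is more than one size of the part that bears capsule_mid; the job needs the middle-sized.

How it is judged:
By the outcome, as a careful person would: the job done as asked, in the order asked, and still so for the second after the job is handed in, with the robot touching nothing.
It also fails if it takes over 54 s, if anything falls off the work surface, if the arm or the gripper's body presses on something with over 40 N, if the wrist force passes 120 N, or if a joint passes its speed limit or range.

## Working session

There is one attempt and no reset: what is moved stays moved. The work goes in short steps, Python scripts to look and compute and a tool call to move; the robot and the scene stay as the last step left them, time stands still between calls to the robot, and variables do not carry over. Pictures are saved under pics/ and viewed, about 8 in all and at most 12, crops included, and the job is handed in when it is done.

Besides the shell and the picture viewer there is one more tool, called after "Request:" by a JSON object that holds its "name" and its "arguments". arm_command: Moves the arm, as the interface text tells. Its arguments: {"type":"object","properties":{"translation":{"type":"array","items":{"type":"array","items":{"type":"number"}}},"twist":{"type":"array","items":{"type":"number"}},"grip":{"type":"number"},"force":{"type":"number"}},"required":["translation","twist"]}

```bash
mkdir -p pics; python3 - <<'E'
from cell import telemetry, optics
import cv2,numpy as np
print(telemetry.get_obs())
ims=[]
for n in ("scene","side"):
    c=optics.read_camera(n); cv2.imwrite(f"pics/{n}0.png",c["img"]); print(n,[c[k] for k in("fx","fy","cx","cy","dist")],np.array(c["extrinsics"]).round(4).tolist())
E
```

```text
{'time_s': 0.0, 'qpos': array([-68.63417823,  18.3726853 ,  -4.01853681,  83.0891107 ,
         1.29487485,  78.56681851,  -3.26058784]), 'joint_velocities': array([ 0.03591293, -0.15343478, -0.09808908, -0.1445588 , -0.0130699 ,
       -0.13368117, -0.1079939 ]), 'effort': array([-4.61225747e-03, -4.61402178e+01, -3.56713347e-01, -2.94481713e+01,
       -5.67787397e-02, -1.73891103e-01, -2.09195561e-03]), 'tool_pos': array([0.22826666, 0.60862483, 0.19136691]), 'tool_rot': array([ 1.79997381e+02, -1.65323357e-02,  6.94442654e+01]), 'force': array([-0.28937402,  0.09775424,  0.23538535]), 'wrist_torque': array([ 0.01783982, -0.00647221, -0.01310242]), 'grip_width': 0.08727630735183609}
scene [416.72789815139583, 416.72789815139583, 256.66955774641923, 189.89604873304103, array([-0.09172948,  0.        ,  0.        ,  0.        ,  0.        ])] [[0.439, -0.7253, 0.5303, 1.1045], [0.8985, 0.3566, -0.2561, -0.1919], [-0.0033, 0.5888, 0.8082, 0.9093], [0.0, 0.0, 0.0, 1.0]]
side [382.6343738699595, 382.6343738699595, 249.08192642904987, 192.84549786711784, array([0.03542736, 0.        , 0.        , 0.        , 0.        ])] [[0.9279, 0.2687, -0.2583, 0.3332], [-0.3727, 0.6583, -0.654, -0.4815], [-0.0057, 0.7032, 0.711, 0.7242], [0.0, 0.0, 0.0, 1.0]]
```

View pics/scene0.png

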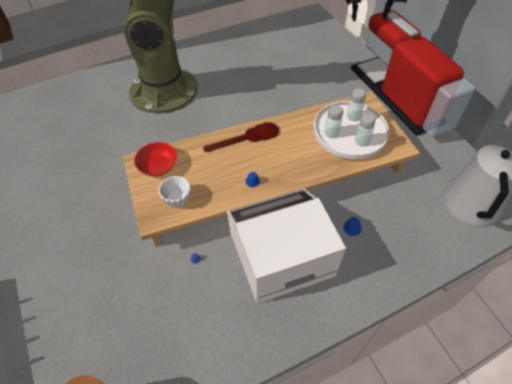

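View pics/side0.png

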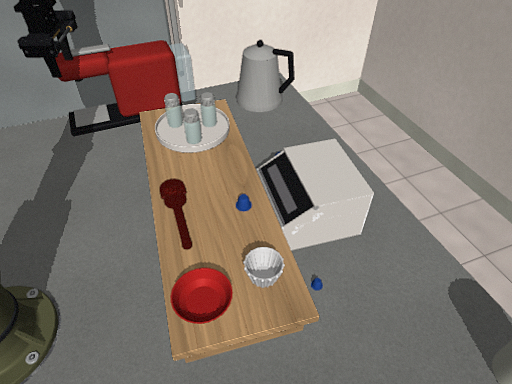

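The scene view shows the blue capsule on the board at about (253,180) and the bin's black mouth at about (272,207). In the side view the capsule is at about (243,203) and the flap at about (288,187). The other two blue capsules, one small and one large, stand on the worktop.

```bash
python3 - <<'E'
import cv2,numpy as np
a=cv2.imread("pics/scene0.png")[160:310,215:365]; b=cv2.imread("pics/side0.png")[125:275,230:380]
a,b=[cv2.resize(i,(0,0),fx=5.2,fy=5.2,interpolation=cv2.INTER_CUBIC)[:600] for i in(a,b)]
cv2.imwrite("pics/ca.png",a[:600,:780]);cv2.imwrite("pics/cb.png",b[:600,:780])
E
cat > h.py <<'E'
import numpy as np,cv2
from scipy.spatial.transform import Rotation as R
SC=dict(f=416.72789815,c=(256.66955775,189.89604873),d=[-0.09172948,0,0,0,0],E=np.array([[0.439,-0.7253,0.5303,1.1045],[0.8985,0.3566,-0.2561,-0.1919],[-0.0033,0.5888,0.8082,0.9093],[0,0,0,1]]))
SI=dict(f=382.63437387,c=(249.0819264,192.8454979),d=[0.03542736,0,0,0,0],E=np.array([[0.9279,0.2687,-0.2583,0.3332],[-0.3727,0.6583,-0.654,-0.4815],[-0.0057,0.7032,0.711,0.7242],[0,0,0,1]]))
def ray(c,uv):
    K=np.array([[c['f'],0,c['c'][0]],[0,c['f'],c['c'][1]],[0,0,1.]])
    x,y=cv2.undistortPoints(np.array([[uv]],float),K,np.array(c['d']))[0,0]
    d=c['E'][:3,:3]@[x,-y,-1]; return c['E'][:3,3],d/np.linalg.norm(d)
def atz(c,uv,z):
    o,d=ray(c,uv); return o+d*(z-o[2])/d[2]
def tri(*obs):
    A=0;b=0
    for c,uv in obs:
        o,d=ray(c,uv);P=np.eye(3)-np.outer(d,d);A=A+P;b=b+P@o
    p=np.linalg.solve(A,b)
    return p,[np.linalg.norm((np.eye(3)-np.outer(d,d))@(p-o)) for o,d in (ray(*x) for x in obs)]
E
```

```text
(no output)
```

View pics/ca.png

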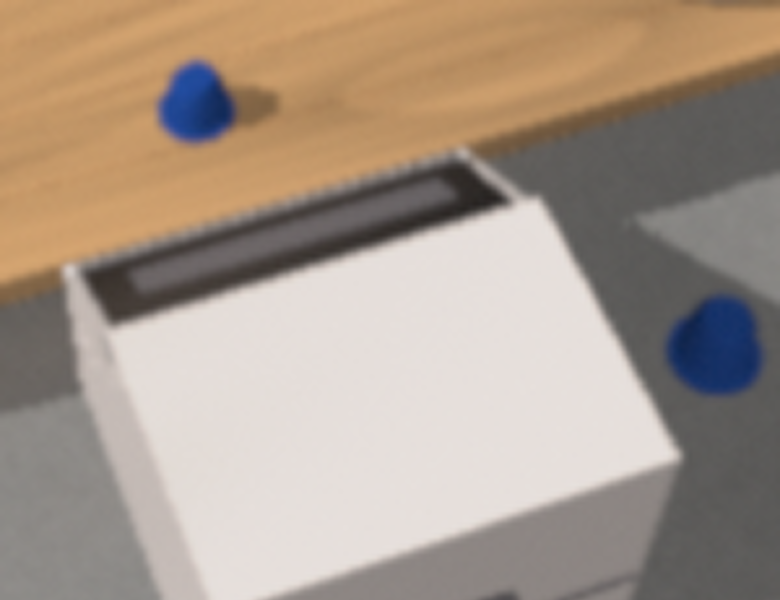

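View pics/cb.png

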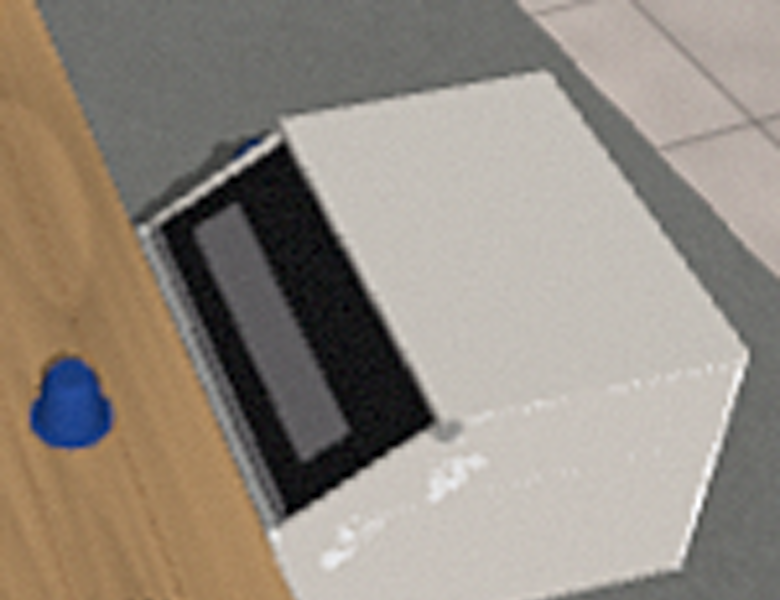

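The crops give matching bin corners, for example the hood's front left corner at (537,198) and (283,118). The capsule's flange centre is at about (197,106) and (72,412). I'll triangulate from these.

```bash
python3 - <<'E'
from h import *
a=lambda x,y:(SC,(x/5.2-.4+215,y/5.2-.4+160))
b=lambda x,y:(SI,(x/5.2-.4+230,y/5.2-.4+125))
P={}
for n,s,t in [("HL",(537,198),(283,118)),("HR",(108,326),(435,428)),("RL",(680,458),(548,72)),("CL",(463,150),(140,230)),("CR",(68,268),(280,530)),("flange",(197,106),(72,412)),("cap_top",(198,66),(72,365))]:
    p,e=tri(a(*s),b(*t)); P[n]=p; print(n,p.round(4),np.round(e,4))
for n,s,t in [("flange@.091",(197,106),(72,412))]:
    print(atz(*a(*s),.091).round(4),atz(*b(*t),.091).round(4))
d=P["HL"]-P["HR"];print(np.linalg.norm(d),np.degrees(np.arctan2(d[1],d[0])))
d=P["CL"]-P["CR"];print(np.linalg.norm(d),np.degrees(np.arctan2(d[1],d[0])))
d=P["RL"]-P["HL"];print(np.linalg.norm(d),np.degrees(np.arctan2(d[1],d[0])))
E
```

```text
HL [0.681  0.1657 0.1419] [0.0003 0.0003]
HR [ 0.6553 -0.0275  0.1354] [0.001 0.001]
RL [0.8148 0.1527 0.1391] [0. 0.]
CL [0.6126 0.1734 0.0888] [0.0004 0.0004]
CR [ 0.5933 -0.0209  0.0914] [0.0002 0.0002]
flange [0.5375 0.0707 0.0937] [0.0002 0.0002]
cap_top [0.5377 0.0711 0.1232] [0.0005 0.0005]
[0.5358 0.0714 0.091 ] [0.5384 0.0733 0.091 ]
0.19506202591538438 82.44409947933755
0.1952966626494948 84.3448566929542
0.13453122962101052 -5.54115468667986
```

Request:
{"name": "arm_command", "arguments": {"translation": [[0, 0, -5], [0, 0, -5], [0, 0, 0], [0, 0, 0], [0, 0, 0], [0, 0, 0], [0, 0, 0], [0, 0, 0], [0, 0, 0], [0, 0, 0]], "twist": [0, 0, 10.5, 10.5, 10.5, 10.5, 10.5, 10.5, 10.5, 2.2], "grip": 100}}

```text
time_s: 1.35
tool_pos: [0.227, 0.6045, 0.2824]
tool_rot: [178.9, 0.2, -8.2]
force: [0.9, 1.3, -3.1]
grip_width: 0.0867
```

```bash
python3 - <<'E'
from cell import telemetry
o=telemetry.get_obs();print(o["time_s"],o["tool_pos"],o["tool_rot"],o["qpos"].round(1))
E
```

```text
1.35 [0.22697798 0.60454686 0.28237015] [178.90735717   0.19264112  -8.21054832] [-75.9  17.4   5.5  74.2  -1.6  89.6 -78.9]
```

Request:
{"name": "arm_command", "arguments": {"translation": [[3.8, 4.9, 0], [3.8, 4.9, 0], [3.8, 4.9, 0], [3.8, 4.9, 0], [3.8, 4.9, 0], [3.8, 4.9, 0], [3.8, 4.9, 0], [3.8, 4.9, 0], [3.8, 4.9, 0], [0, 0, 0]], "twist": [0, 0, 0, 0, 0, 0, 0, 0, 0, 0]}}

```text
time_s: 2.6
tool_pos: [0.5025, 0.1107, 0.2802]
tool_rot: [178.1, 0.6, -8.2]
force: [-0.2, 1.1, -3.7]
grip_width: 0.0871
```

Request:
{"name": "arm_command", "arguments": {"translation": [[2.5, 1.7, 0], [2.5, 1.7, 0], [0, 0, 0], [0, 0, 0]], "twist": [-1, -1, 0, 0]}}

```text
time_s: 3.1
tool_pos: [0.5458, 0.0735, 0.2774]
tool_rot: [178.1, 1.1, -5.9]
force: [0.4, 1.5, -4.4]
grip_width: 0.0871
```

```bash
python3 - <<'E'
from cell import telemetry,optics
import cv2,numpy as np
o=telemetry.get_obs();c=optics.read_camera("wrist")
print(o["tool_pos"],o["tool_rot"]);print({k:np.array(v).tolist() for k,v in c.items() if k!="img"})
np.savez("w1.npz",p=o["tool_pos"],r=o["tool_rot"],H=c["hand_eye"],k=[c["fx"],c["cx"],c["cy"]],d=c["dist"])
cv2.imwrite("pics/w1.png",cv2.resize(c["img"],(800,600)))
E
```

```text
[0.54579522 0.07350138 0.27737739] [178.14721742   1.08168501  -5.86563456]
{'fx': 274.49711268576436, 'fy': 274.49711268576436, 'cx': 256.07809270133373, 'cy': 194.40619281659667, 'dist': [-0.06820132973352133, 0.0, 0.0, 0.0, 0.0], 'hand_eye': [[0.9999992091888885, -0.00010932383009065557, 0.0012528646757352705, -9.353220714314325e-05], [0.0001951828143443304, -0.9706522576774608, -0.2404873314112719, -0.06541000283224965], [0.001242386922224915, 0.24048738576887166, -0.9706514687367382, -0.19419744016639312], [0.0, 0.0, 0.0, 1.0]]}
```

View pics/w1.png

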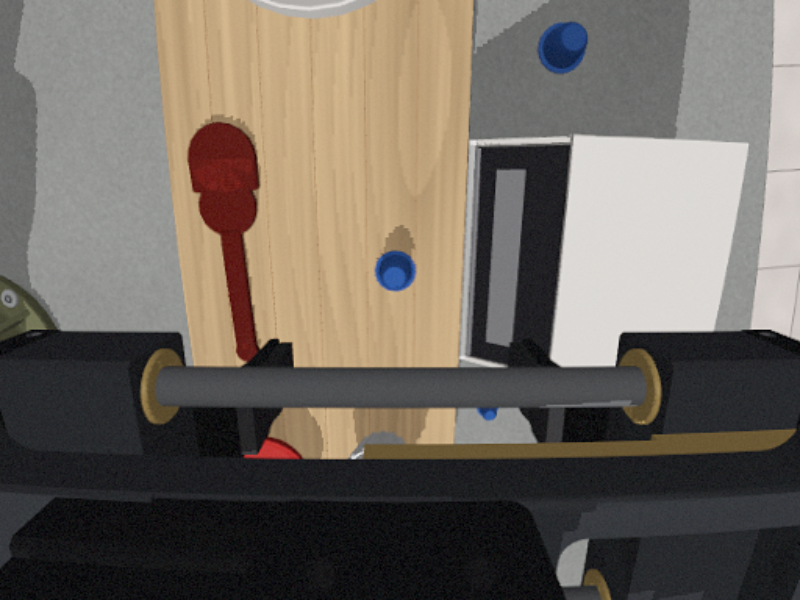

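The wrist view shows the capsule flange centred at about (395,272), sill corners at (471,142) and (461,358), and the hood's front left corner at (572,136). The turntable edge lies well away to the left.

```bash
cat >> h.py <<'E'
def wcam(f):
    w=np.load(f);T=np.eye(4);T[:3,:3]=R.from_euler('xyz',w['r'],degrees=True).as_matrix();T[:3,3]=w['p']
    return dict(f=w['k'][0],c=(w['k'][1],w['k'][2]),d=w['d'],E=T@w['H'])
E
python3 - <<'E'
from h import *
W=wcam('w1.npz'); s=lambda x,y:(x*.64-.2,y*.64-.2)
g={n:atz(W,s(*p),z) for n,p,z in [("cap",(395,272),.091),("CL",(471,142),.091),("CR",(461,358),.091),("HL",(572,136),.14),("HR",(553,365),.14),("B1",(471,0),.09),("B2",(466,140),.09)]}
for k,v in g.items(): print(k,v.round(4))
for a,b in (("CL","CR"),("HL","HR"),("B1","B2")):
    d=g[a]-g[b]; print(a,np.linalg.norm(d),np.degrees(np.arctan2(-d[0],d[1])))
m=(g["HL"]+g["HR"])/2; y=np.radians(-6.3); e=np.array([np.cos(y),np.sin(y),0]); print("mouth",m-.068*e,(g["CL"]+g["CR"])/2)
E
```

```text
cap [0.5363 0.0692 0.091 ]
CL [0.6112 0.173  0.091 ]
CR [ 0.5899 -0.0196  0.091 ]
HL [0.6778 0.1669 0.14  ]
HR [ 0.6617 -0.0122  0.14  ]
B1 [0.6191 0.2813 0.09  ]
B2 [0.6072 0.1751 0.09  ]
CL 0.19382358926043303 -6.282641023718647
HL 0.17987749479823603 -5.127621695139213
B1 0.10686262621217116 -6.351092767082703
mouth [0.60219174 0.08479316 0.14      ] [0.60054742 0.07671472 0.091     ]
```

Request:
{"name": "arm_command", "arguments": {"translation": [[0.2, 0, 5], [0.2, 0, 5], [0.1, 0, 4], [0, 0, 0]], "twist": [0, 0, 0, 0]}}

```text
time_s: 3.65
tool_pos: [0.5459, 0.0752, 0.1348]
tool_rot: [178.4, 1.0, -5.4]
force: [0.4, 0.8, -3.7]
grip_width: 0.0871
```

Request:
{"name": "arm_command", "arguments": {"translation": [[0.1, 0.4, 2], [0, 0.1, 0.8], [0, 0, 0]], "twist": [0.8, 0, 0]}}

```text
time_s: 4.03
tool_pos: [0.5484, 0.0728, 0.1116]
tool_rot: [178.6, 0.7, -6.0]
force: [0.6, 1.3, -3.9]
grip_width: 0.0873
```

Request:
{"name": "arm_command", "arguments": {"translation": [[-0.3, 0.4, 0.9], [0, 0.1, 0.4], [0, 0, 0], [0, 0, 0]], "twist": [0.2, 0, 0, 0]}}

```text
time_s: 4.53
tool_pos: [0.5461, 0.0683, 0.1006]
tool_rot: [178.7, 0.4, -6.1]
force: [0.3, 0.5, -4.8]
grip_width: 0.0874
```

```bash
python3 - <<'E'
from cell import telemetry,optics
import cv2,numpy as np
o=telemetry.get_obs();print(o["tool_pos"],o["tool_rot"],o["force"])
b=optics.read_camera("side")["img"][130:260,200:360];a=optics.read_camera("scene")["img"][140:270,200:360]
cv2.imwrite("pics/d1.png",cv2.resize(np.hstack([b,a]),(800,325),interpolation=cv2.INTER_CUBIC))
E
```

```text
[0.54610764 0.06825111 0.10059261] [178.74421947   0.44545474  -6.13375538] [ 0.29222901  0.47491406 -4.78110366]
```

View pics/d1.png

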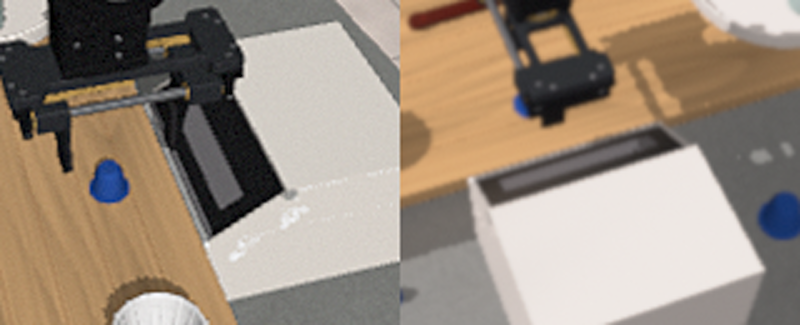

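The crop shows both fingertips down, B at about (68,168) and A at about (178,148) in the left half. The capsule at (110,185) looks displaced towards the robot's right, so I'll check the offset.

```bash
python3 - <<'E'
from h import *
for n,c,uv,z in [("B side",SI,(200+68/2.5,130+168/2.5),.1),("A side",SI,(200+178/2.5,130+148/2.5),.1),("cap side",SI,(200+109/2.5,130+190/2.5),.091),("A scene",SC,(200+152/2.5,140+122/2.5),.1)]:
    print(n,atz(c,uv,z).round(4))
p=np.array([.5461,.0683,.1006]);Rm=R.from_euler('xyz',[178.74,.45,-6.13],degrees=True).as_matrix()
def proj(c,X):
    q=np.linalg.inv(c['E'])@np.r_[X,1]; K=np.array([[c['f'],0,c['c'][0]],[0,c['f'],c['c'][1]],[0,0,1.]])
    return cv2.projectPoints(np.array([[[q[0],-q[1],-q[2]]]]),np.zeros(3),np.zeros(3),K,np.array(c['d']))[0].ravel()
for s in(-1,1):
    X=p+Rm@[s*.051,0,0]; print(s,X.round(4),"side crop",((proj(SI,X)-[200,130])*2.5).round(0),"scene crop",((proj(SC,X)-[200,140])*2.5+[400,0]).round(0))
for n,c,o in(("side",SI,(200,130)),("scene",SC,(200,140))): print(n,((proj(c,np.array([.5368,.070,.091]))-o)*2.5).round(0))
E
```

```text
B side [0.5088 0.0985 0.1   ]
A side [0.6118 0.0843 0.1   ]
cap side [0.5363 0.067  0.091 ]
A scene [0.5749 0.0749 0.1   ]
-1 [0.4954 0.0737 0.101 ] side crop [ 63. 190.] scene crop [516.  64.]
1 [0.5968 0.0629 0.1002] side crop [173. 168.] scene crop [551. 143.]
side [108. 188.]
scene [130. 101.]
```

```bash
python3 - <<'E'
from h import *
print(tri((SI,(200+178/2.5,130+148/2.5)),(SC,(200+152/2.5,140+122/2.5))))
E
```

```text
(array([0.5975848 , 0.06138331, 0.13039518]), [np.float64(0.0037670544113165673), np.float64(0.003767054411316562)])
```

Both tips sit about 2 cm higher than the TCP, so the tips seem to rise as the jaws open. I'll zoom in to check.

```bash
python3 - <<'E'
from cell import optics
import cv2,numpy as np
b=optics.read_camera("side")["img"][140:220,205:305];a=optics.read_camera("scene")["img"][140:220,225:285]
z=lambda i:cv2.resize(i,(0,0),fx=5,fy=5,interpolation=cv2.INTER_CUBIC)
i=np.hstack([z(b),z(a)]);i=np.clip(255*(i/255.)**.5,0,255).astype(np.uint8)
cv2.imwrite("pics/d2.png",i)
E
```

```text
(no output)
```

View pics/d2.png

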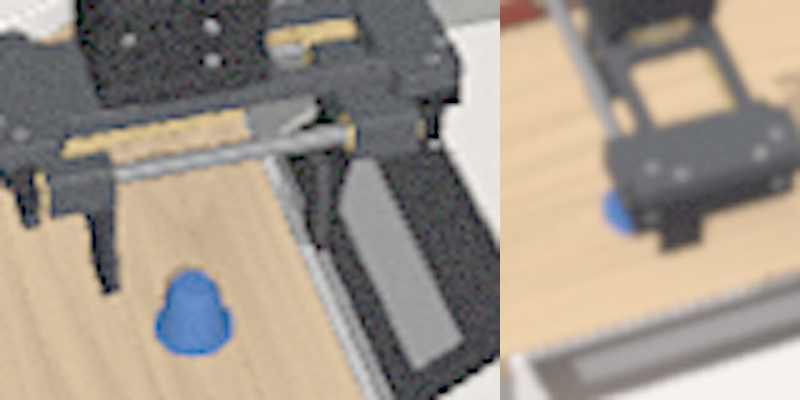

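Tip A triangulates at z of about 0.125 to 0.13 while the TCP reads 0.1006, so the open tips are about 25 mm short of the TCP. A narrower opening of about 62 mm lengthens the reach, still straddles the capsule and clears the hood. I'll set that and re-measure.

Request:
{"name": "arm_command", "arguments": {"translation": [[0, 0, 0], [0, 0, 0], [0, 0, 0], [0, 0, 0]], "twist": [0, 0, 0, 0], "grip": 71}}

```text
time_s: 5.22
tool_pos: [0.5461, 0.0684, 0.1005]
tool_rot: [178.7, 0.4, -6.1]
force: [0.7, 1.2, -5.1]
grip_width: 0.0633
```

```bash
python3 - <<'E'
from cell import optics,telemetry
import cv2,numpy as np
o=telemetry.get_obs();print(o["tool_pos"],o["tool_rot"],o["force"],o["grip_width"])
b=optics.read_camera("side")["img"][140:220,205:305];a=optics.read_camera("scene")["img"][140:220,225:285]
z=lambda i:cv2.resize(i,(0,0),fx=5,fy=5,interpolation=cv2.INTER_CUBIC)
i=np.hstack([z(b),z(a)]);i=np.clip(255*(i/255.)**.5,0,255).astype(np.uint8)
cv2.imwrite("pics/d3.png",i)
E
```

```text
[0.54613715 0.06844225 0.10054714] [178.74246503   0.44743612  -6.11743713] [ 0.65442639  1.22217064 -5.05038481] 0.06326589747153315
```

View pics/d3.png

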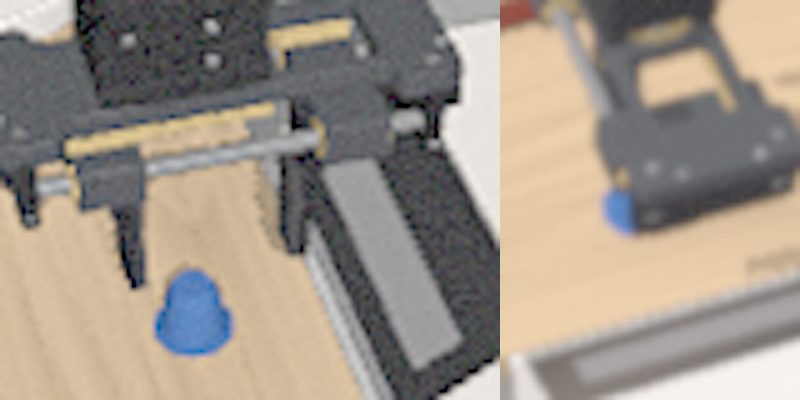

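The tips stay at the same height when the jaws narrow, with B at (137,288). So the offset from the TCP is constant, and I'll estimate it from the near corners of the tips.

```bash
cat >> h.py <<'E'
def proj(c,X):
    q=np.linalg.inv(c['E'])@np.r_[X,1]; K=np.array([[c['f'],0,c['c'][0]],[0,c['f'],c['c'][1]],[0,0,1.]])
    return cv2.projectPoints(np.array([[[q[0],-q[1],-q[2]]]]),np.zeros(3),np.zeros(3),K,np.array(c['d']))[0].ravel()
E
python3 - <<'E'
from h import *
p=np.array([.5461,.0684,.1005]);Rm=R.from_euler('xyz',[178.74,.45,-6.12],degrees=True).as_matrix()
f=lambda c,t,o:((proj(c,p+Rm@np.array(t))-o)*5+2).round(0)
for d in (0,.01,.02,.025,.03):
    print(d,"side w63: B inner near",f(SI,[-.0316,.0095,-d],(205,140)),"outer far",f(SI,[-.0466,-.0095,-d],(205,140)),"| A inner near",f(SI,[.0316,.0095,-d],(205,140)),"A outer near",f(SI,[.0466,.0095,-d],(205,140)),
    "| scene w87 A outer +-",f(SC,[.0585,.0095,-d],(225,140))+[500,0],f(SC,[.0585,-.0095,-d],(225,140))+[500,0])
E
python3 - <<'E'
# tip extents: dark pixels of finger B against wood, side crop
import cv2,numpy as np
i=cv2.imread("pics/d3.png");g=i.max(2)
for y in range(205,305,6): 
    x=np.where(g[y,60:170]<120)[0]; print(y,(x.min()+60,x.max()+60) if len(x) else None,end=' ')
E
```

```text
0 side w63: B inner near [151. 338.] outer far [108. 315.] | A inner near [287. 310.] A outer near [319. 303.] | scene w87 A outer +- [666. 306.] [703. 295.]
0.01 side w63: B inner near [150. 322.] outer far [107. 299.] | A inner near [288. 294.] A outer near [320. 288.] | scene w87 A outer +- [666. 294.] [704. 283.]
0.02 side w63: B inner near [149. 306.] outer far [106. 283.] | A inner near [288. 278.] A outer near [321. 272.] | scene w87 A outer +- [666. 281.] [705. 271.]
0.025 side w63: B inner near [149. 298.] outer far [105. 275.] | A inner near [289. 270.] A outer near [321. 263.] | scene w87 A outer +- [667. 275.] [705. 264.]
0.03 side w63: B inner near [149. 290.] outer far [105. 267.] | A inner near [289. 262.] A outer near [321. 255.] | scene w87 A outer +- [667. 269.] [706. 258.]
205 (np.int64(79), np.int64(141)) 211 (np.int64(83), np.int64(140)) 217 (np.int64(113), np.int64(141)) 223 (np.int64(117), np.int64(141)) 229 (np.int64(117), np.int64(140)) 235 (np.int64(117), np.int64(140)) 241 (np.int64(118), np.int64(140)) 247 (np.int64(118), np.int64(142)) 253 (np.int64(120), np.int64(143)) 259 (np.int64(121), np.int64(143)) 265 (np.int64(121), np.int64(144)) 271 (np.int64(125), np.int64(143)) 277 (np.int64(126), np.int64(143)) 283 (np.int64(130), np.int64(144)) 289 (np.int64(133), np.int64(133)) 295 None 301 None
```

Request:
{"name": "arm_command", "arguments": {"translation": [[0, 0, 0.5], [0, 0, 0.3]], "twist": [0, 0]}}

```text
time_s: 5.58
tool_pos: [0.5462, 0.0683, 0.0922]
tool_rot: [178.8, 0.4, -6.1]
force: [0.7, 1.0, -3.3]
grip_width: 0.0616
```

Request:
{"name": "arm_command", "arguments": {"translation": [[0, 0, 0.3], [0, 0, 0]], "twist": [0, 0]}}

```text
time_s: 5.82
tool_pos: [0.5457, 0.0681, 0.0884]
tool_rot: [178.7, 0.5, -6.1]
force: [0.5, 1.1, -3.4]
grip_width: 0.0619
```

Request:
{"name": "arm_command", "arguments": {"translation": [[0, 0, 0.4], [0, 0, 0]], "twist": [0, 0]}}

```text
time_s: 6.08
tool_pos: [0.5457, 0.068, 0.0842]
tool_rot: [178.7, 0.5, -6.1]
force: [0.4, 1.2, -4.1]
grip_width: 0.0617
```

Request:
{"name": "arm_command", "arguments": {"translation": [[0, 0, 0.4], [0, 0, 0]], "twist": [0, 0]}}

```text
time_s: 6.32
tool_pos: [0.5457, 0.068, 0.0799]
tool_rot: [178.7, 0.5, -6.1]
force: [0.2, 0.1, -4.9]
grip_width: 0.0621
```

Request:
{"name": "arm_command", "arguments": {"translation": [[0, -0.1, 0.4], [0, 0, 0], [1, 0, 0], [1, 0, 0], [0, 0, 0]], "twist": [0, 0, 0, 0, 0]}}

```text
time_s: 6.95
tool_pos: [0.5678, 0.0667, 0.0757]
tool_rot: [178.7, 0.4, -6.1]
force: [1.1, 0.9, -4.4]
grip_width: 0.0617
```

```bash
python3 - <<'E'
from cell import optics,telemetry
import cv2,numpy as np
o=telemetry.get_obs();print(o["tool_pos"],o["tool_rot"],o["force"],o["grip_width"])
b=optics.read_camera("side")["img"][130:240,200:320];a=optics.read_camera("scene")["img"][140:250,225:265]
z=lambda i:cv2.resize(i,(0,0),fx=5,fy=5,interpolation=cv2.INTER_CUBIC)
i=np.hstack([z(b),z(a)]);i=np.clip(255*(i/255.)**.5,0,255).astype(np.uint8)
cv2.imwrite("pics/d4.png",i)
E
```

```text
[0.56776636 0.06672755 0.07570393] [178.73317554   0.41195821  -6.10658639] [ 1.14271365  0.90539669 -4.40897937] 0.061726138146866324
```

View pics/d4.png

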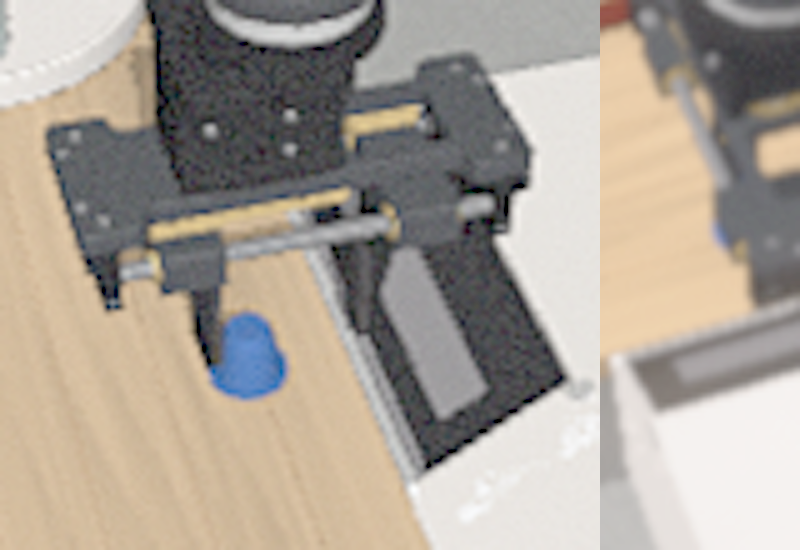

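The side view shows finger B just touching the capsule at about (215,365), and finger A over the sill at about (362,330), not yet on the flap. The body's end brackets hang to about (112,305) and (500,232), so I'll check their clearance over the hood.

```bash
python3 - <<'E'
from h import *
p=np.array([.5678,.0667,.0757]);Rm=R.from_euler('xyz',[178.73,.41,-6.1],degrees=True).as_matrix()
f=lambda t:((proj(SI,p+Rm@np.array(t))-(200,130))*5+2).round(0)
for d in (.03,.04,.06,.07,.08,.09,.1): print(d,[f([x,y,-d]).tolist() for x,y in ((-.095,.0375),(-.095,.02),(.095,.0375),(.095,.02))],"tipB near",f([-.031,.0095,-d]).tolist(),"tip A",f([.046,.0095,-d]).tolist())
E
```

```text
0.03 [[96.0, 442.0], [88.0, 414.0], [514.0, 355.0], [500.0, 329.0]] tipB near [224.0, 368.0] tip A [389.0, 334.0]
0.04 [[95.0, 427.0], [86.0, 398.0], [516.0, 339.0], [502.0, 313.0]] tipB near [224.0, 352.0] tip A [390.0, 318.0]
0.06 [[92.0, 394.0], [83.0, 365.0], [520.0, 306.0], [506.0, 280.0]] tipB near [223.0, 319.0] tip A [392.0, 285.0]
0.07 [[91.0, 377.0], [82.0, 348.0], [522.0, 289.0], [508.0, 263.0]] tipB near [223.0, 302.0] tip A [393.0, 269.0]
0.08 [[89.0, 360.0], [80.0, 331.0], [525.0, 272.0], [510.0, 246.0]] tipB near [223.0, 285.0] tip A [394.0, 251.0]
0.09 [[88.0, 342.0], [79.0, 314.0], [527.0, 255.0], [512.0, 229.0]] tipB near [222.0, 268.0] tip A [396.0, 234.0]
0.1 [[86.0, 325.0], [77.0, 296.0], [529.0, 237.0], [514.0, 211.0]] tipB near [222.0, 250.0] tip A [397.0, 216.0]
```

Request:
{"name": "arm_command", "arguments": {"translation": [[-0.4, 0, 0.2], [0, 0, 0.4], [0, 0, 0]], "twist": [0, 0, 0]}}

```text
time_s: 7.42
tool_pos: [0.5618, 0.0673, 0.069]
tool_rot: [178.8, 0.5, -6.1]
force: [1.2, 0.3, -4.0]
grip_width: 0.0617
```

Request:
{"name": "arm_command", "arguments": {"translation": [[0.7, 0, 0], [0.7, 0, 0], [0.7, 0, 0], [0, 0, 0]], "twist": [0, 0, 0, 0]}}

```text
time_s: 7.92
tool_pos: [0.5845, 0.0652, 0.069]
tool_rot: [178.8, 0.5, -6.1]
force: [0.9, 1.4, -3.8]
grip_width: 0.0617
```

Request:
{"name": "arm_command", "arguments": {"translation": [[0.7, 0, 0], [0.7, 0, 0], [0.7, 0, 0], [0, 0, 0]], "twist": [0, 0, 0, 0]}}

```text
time_s: 8.43
tool_pos: [0.6055, 0.063, 0.0682]
tool_rot: [178.8, 0.7, -6.1]
force: [-0.4, 1.3, -4.1]
grip_width: 0.0613
```

```bash
python3 - <<'E'
from cell import optics,telemetry
import cv2,numpy as np
o=telemetry.get_obs();print(o["tool_pos"],o["tool_rot"],o["force"],o["grip_width"])
b=optics.read_camera("side")["img"][130:240,200:320];a=optics.read_camera("scene")["img"][140:250,225:265]
z=lambda i:cv2.resize(i,(0,0),fx=5,fy=5,interpolation=cv2.INTER_CUBIC)
i=np.hstack([z(b),z(a)]);i=np.clip(255*(i/255.)**.5,0,255).astype(np.uint8)
cv2.imwrite("pics/d5.png",i)
E
```

```text
[0.60550696 0.06296279 0.06819531] [178.75301879   0.67094845  -6.06362068] [-0.36556655  1.32077026 -4.07285402] 0.061300839579589185
```

View pics/d5.png

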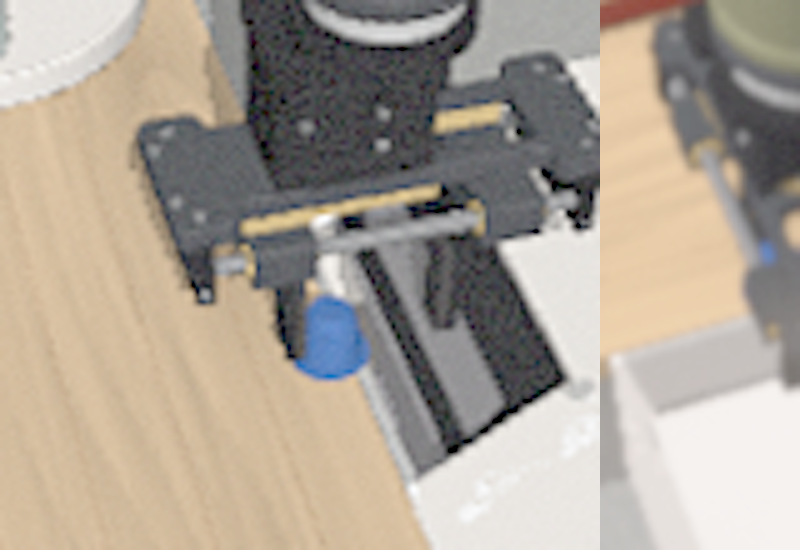

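The flap is being held open by finger A at about (440,320). The capsule, at about (330,345), is sliding ahead of finger B and has just reached the board's edge. I'll continue forward.

Request:
{"name": "arm_command", "arguments": {"translation": [[0.7, 0, -0.1], [0.7, 0, 0], [0.7, 0, 0], [0, 0, 0]], "twist": [0, 0, 0, 0]}}

```text
time_s: 9.02
tool_pos: [0.6214, 0.0614, 0.068]
tool_rot: [178.7, 1.4, -6.0]
force: [-4.9, 1.8, 1.7]
grip_width: 0.0619
```

```bash
cat > s.py <<'E'
from cell import optics,telemetry
import cv2,numpy as np
o=telemetry.get_obs();print(o["time_s"],o["tool_pos"],o["force"],o["grip_width"])
for n in("side","scene"):
    i=optics.read_camera(n)["img"].astype(int); s=i[140:225,200:320] if n=="side" else i[150:225,225:300]
    m=(s[...,0]>90)&(s[...,0]>2*s[...,2])&(s[...,0]>1.5*s[...,1]); y,x=np.where(m)
    print(n,m.sum(),(x.mean(),y.mean()) if m.sum() else None)
E
python3 s.py
```

```text
9.025 [0.62138622 0.06141001 0.06797065] [-4.89628445  1.82521458  1.71345862] 0.061887671936920165
side 160 (np.float64(73.95), np.float64(56.325))
scene 2 (np.float64(36.0), np.float64(46.5))
```

Request:
{"name": "arm_command", "arguments": {"translation": [[0, 0, -0.4], [0.5, 0, 0], [0, 0, 0]], "twist": [0, 0, 0]}}

```text
time_s: 9.5
tool_pos: [0.6213, 0.0615, 0.0726]
tool_rot: [178.8, 2.2, -6.0]
force: [-2.4, 1.1, -5.1]
grip_width: 0.0618
```

```bash
python3 s.py
```

```text
9.5 [0.6212583  0.06151627 0.07257743] [-2.4453809   1.09683366 -5.11851246] 0.06178263082552603
side 42 (np.float64(79.76190476190476), np.float64(72.95238095238095))
scene 0 None
```

```bash
python3 - <<'E'
from cell import optics,telemetry
import cv2,numpy as np
o=telemetry.get_obs();print(o["qpos"].round(1),o["joint_velocities"].round(1))
b=optics.read_camera("side")["img"][150:230,220:320]
i=cv2.resize(b,(0,0),fx=7,fy=7,interpolation=cv2.INTER_CUBIC);i=np.clip(255*(i/255.)**.5,0,255).astype(np.uint8)
cv2.imwrite("pics/d6.png",i)
E
```

```text
[-34.3  24.2  32.9  93.7 -12.9  68.5  -4.5] [ 0.  -0.1 -0.   0.1  0.   0.  -0.1]
```

View pics/d6.png

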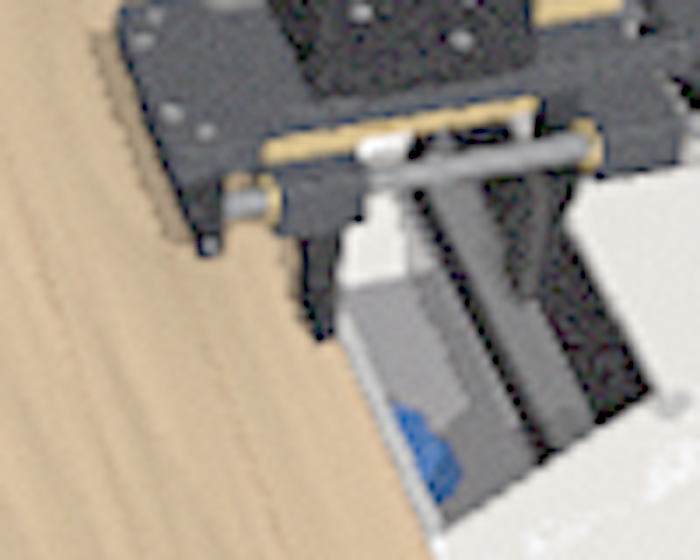

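The capsule is on the bin floor, seen through the mouth at about (430,450), and finger A is still holding the flap open. I'll draw back smoothly now and then lift clear.

Request:
{"name": "arm_command", "arguments": {"translation": [[-1, 0, 0], [-1.5, 0, 0], [-1.5, 0, 0], [-1.5, 0, 0], [-1.5, 0, 0], [-1.5, 0, 0], [-1, 0, -1], [0, 0, -4], [0, 0, -5], [0, 0, -5]], "twist": [0, 0, 0, 0, 0, 0, 0, 0, 0, 0]}}

```text
time_s: 10.9
tool_pos: [0.5262, 0.074, 0.2301]
tool_rot: [178.8, 1.7, -6.0]
force: [1.0, 1.6, -4.5]
grip_width: 0.0617
```

Request:
{"name": "arm_command", "arguments": {"translation": [[-3, 0, 0], [-3, 0, 0], [0, 0, 0], [0, 0, 0], [0, 0, 0], [0, 0, 0], [0, 0, 0], [0, 0, 0], [0, 0, 0], [0, 0, 0]], "twist": [0, 0, 0, 0, 0, 0, 0, 0, 0, 0]}}

```text
time_s: 12.15
tool_pos: [0.4708, 0.0794, 0.2389]
tool_rot: [179.1, 0.9, -6.2]
force: [-0.1, 1.3, -4.1]
grip_width: 0.0615
```

```bash
python3 - <<'E'
from cell import optics,telemetry
import cv2,numpy as np
o=telemetry.get_obs();print(o["time_s"],o["tool_pos"],o["force"])
a=cv2.resize(optics.read_camera("scene")["img"][70:310,110:430],(640,480))[:, :]
b=optics.read_camera("side")["img"]
cv2.imwrite("pics/f.png",np.hstack([cv2.resize(a,(400,300)),cv2.resize(b,(400,300))]))
E
```

```text
12.15 [0.47084064 0.07938807 0.23893776] [-0.08291847  1.32397786 -4.11554507]
```

View pics/f.png

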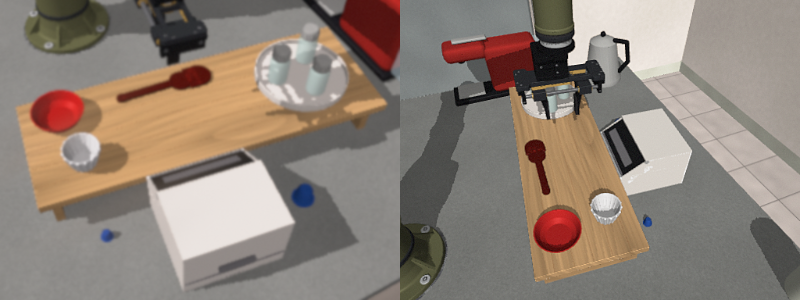

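The flap looks shut, the capsule is gone from the board and everything else is in place. I'll compare numerically with the first pictures, then hand in.

```bash
python3 - <<'E'
from cell import optics,env
import cv2,numpy as np
for n,bx in {"scene":{"flap/bin":(190,260,225,345),"dish+mould":(140,215,130,195),"turntable":(85,160,310,395),"paddle":(118,155,200,285)},"side":{"flap":(150,230,258,320),"dish+mould":(240,325,165,290)}}.items():
    d=cv2.absdiff(cv2.blur(optics.read_camera(n)["img"],(3,3)),cv2.blur(cv2.imread(f"pics/{n}0.png"),(3,3))).max(2)
    for k,(a,b,c,e) in bx.items(): s=d[a:b,c:e]; print(n,k,"mean",s.mean().round(1),"px>40:",(s>40).sum())
print(env.sign_off())
E
```

```text
scene flap/bin mean 5.1 px>40: 0
scene dish+mould mean 6.0 px>40: 0
scene turntable mean 14.1 px>40: 807
scene paddle mean 6.6 px>40: 36
side flap mean 10.1 px>40: 0
side dish+mould mean 12.0 px>40: 0
the job is handed in; nothing more can be done
None
```

The used blue capsule is in the bin and the flap is shut again. I handed the job in at about 12 s of the 54 s allowed.

- **How it went:** One finger pushed the flap open and held it. The other slid the capsule along the board and over the sill, and a camera view showed it lying on the bin floor. I then drew the fingers out and lifted clear.
- **Last checks:** The pictures show the flap matching its starting state and the dish and mould unmoved.
- **Turntable and paddle:** These areas of the picture did differ from the start (807 and 36 pixels). I put that down to the arm's moved shadow and its absence from its starting place. By eye in the last view they looked in place, and the fingers never went near them. I did not measure their positions again.
- **Fingertips above the TCP:** They measured about 30 mm above the reported TCP, so I worked with the TCP lower than planned and watched the force and pictures on the way down.
- **Upward push during the insertion:** The wrist force rose about 6 N while the fingers were in the bin's mouth. I raised the tool 4 mm and it went away; I did not find the cause. That is far below the 40 N and 120 N limits.

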